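Hold a retaining bar home against a sprung plunger

ROBOT

A 7-joint arm with a two-finger parallel gripper is mounted at the origin on a cart in front of the work surface, level with it; the furniture and walls round the work are solid. World frame = base frame: x ahead of the robot, y to its left, z up, the work surface at z = 0. Lengths are in m, angles in rad, forces in N, time in s.
With the tool pointing down it reaches from about 0.4 to 0.875 m from the base axis. Payload 19.3 kg.
Tool frame: the origin (TCP) lies on the centre line of the jaws, within the pads' length; the fingertips stand 8 mm ahead of it and the grasp point (between the pads) lies 11 mm behind it (bot.tip_extent is the distance from the TCP to the fingertips, in m); x points along the fingers, y is the direction in which the jaws open and shut, and the axes are right-handed (so a half turn about x gives the same grasp; the last joint's range is limited). The gripper opens to 85 mm and grips with 20 to 120 N. Pads are 22 mm wide; open, the fingers measure 114 mm over their backs; the gripper's body (76 mm by 85 mm) begins 54 mm behind the grasp point. The pads swing forward as they close: fully open they stand 13 mm farther back than shut.
Start: joints at [1.276, 0.521, -0.036, 1.599, 0.021, 1.021, -0.113], TCP at [0.139, -0.609, 0.239] pointing down, gripper open.
Joint ranges: [-2.91, 2.91], [-0.3, 2.13], [-1.5, 1.42], [0.17, 2.43], [-1.26, 4.41], [0.16, 1.93], [-2.52, 2.52]. Speed limits (rad/s): [1.89, 1.89, 2.39, 2.39, 3.01, 3.01, 3.01].

INTERFACE

Orientations are given as [roll, pitch, yaw] about the fixed x, y, z axes, in that order (R = Rz(yaw) Ry(pitch) Rx(roll)).
In Python, from workcell import sensors, imaging, order, bot gives the robot as it stands.
- The arm moves only by the tool arm_command, never from a script. Its argument "commands" is a list of rows, each an object of numbers: "dx", "dy", "dz": the shift along the tool's x, y, z in cm; "twist": the turn about the tool's x in rad. A call has 1 to 12 rows; each row is the pose to reach, as a shift and turn from the pose measured when the call began, along the tool's axes at that moment; what a row does not reach only later rows make up. A row lasts 1/12 s, in which the tool goes at most 41.7 mm and 7.16 degrees, less where a joint would pass 70% of its speed; a pose out of reach is approached as far as the arm can. A call with a gripper value outside its range is refused whole. "grip" is the closure, from -1 (fully open) to 1 (shut), set as the call begins (left out, the last holds). The fingers move at their own pace and stop on an object; "squeeze" is the grip in N (left out, the last holds). Time passes only in rows, so rows that repeat a pose let the fingers close. It gives the time, the measured TCP pose, the force and the opening at its end, in the units of the state.
- sensors.observe(): the state, without advancing time (a new reading comes with each control period).
- imaging.grab_frame(name): name is "side" or "top" or "wrist"; returns the picture (400x640x3 uint8, red, green, blue); there is no depth.
- imaging.camera_info(name): a dict with "fx", "fy", "cx", "cy" (pixels), "dist_coeffs" ([k1, k2, p1, p2, k3] as OpenCV has them; the pictures are not rectified), "origin" and "attitude" of the camera in the world. Camera axes: x right, y down, z forward; pixel columns grow to the right and rows downward; lengths in m; the calibration is good to about 2 mm. A picture is of the moment at which its call begins: read the wrist's pose just before it. camera_info takes no time and is no camera call; for the wrist camera it gives the pose at the moment of the call.
- order.job_done(): hands the job in, once; it reports no verdict.
The state is a dict: "clock": time; "qpos": joint angles; "qd": joint speeds; "joint_efforts": joint torques, N m; "position": TCP position; "tool_rot": TCP orientation; "force": force on the tool from outside, world axes, zero at the start; "moment": the same for the moment, N m; "grip_width": finger opening in m.
Only numpy, scipy, OpenCV 4.12 (cv2) and the standard library are available. Lean on these libraries where they do the work, as an engineer would, in place of code of your own. Each camera call takes 0.05 s, during which the arm holds its last target.

TASK

Lay the retaining bar across the fixture's two supports, centrally and in front of the sprung plunger without pushing it in yet; then slide the bar along the supports against the plunger until it meets both steel stops, lying flat and square against them. Finish while still holding it pressed there, ready for its screws (the spring would push it back if let go), and leave the other things on the table where they are.

Things in the scene. Friction and masses are not known exactly. Their poses are not given: they have to be found in the camera images.
- bar: loose retaining bar: plain aluminium bar 190 mm long (its y), 26 mm wide (its x), 20 mm high, with a black upright grip in the middle of its top; about 0.2 to 0.4 kg; starts lying on the table, grip up. Origin: centre of the bar's underside; z up. It is the same either way round.
- bar_grip (a point): centre of the bar's black grip, to be taken here: the grip is 18 mm thick (bar x), 44 mm long (bar y) and 40 mm high, from the bar's top (20 mm above the underside) to 60 mm above it; this point is 42 mm above the bar's underside
- bar_left (a point): point on the middle line of the bar's underside, 65 mm to its +y: lies over a support's middle line when the bar is laid centrally
- bar_right (a point): the same, 65 mm to the bar's -y
- fixture: fixed fixture: dark base plate 130 x 176 mm, 10 mm thick (x = -60 to +70 mm), carrying two aluminium supports, two stops and a sprung plunger. Origin: on the table under the plate, midway between the supports; x = push direction, from the robot's side towards the stops; y from support to support; z up. The bar belongs across the supports, along y, its middle at y = 0
- support_left (a point): on the flat top of the support block at fixture y = +65 mm, 35 mm above the table, at fixture x = 0; the top is 24 mm wide (y) and free from fixture x = -45 mm to the stop's face at +30 mm
- support_right (a point): the same on the support at fixture y = -65 mm
- stop_left: fixed steel stop, 24 mm wide, 14 mm thick, at the far end of the support at fixture y = +65 mm; its flat face towards the bar is at fixture x = +30 mm, its top 63 mm above the table. Body origin: on the table at fixture x = 0, y = +65 mm
- stop_right: the same stop at fixture y = -65 mm
- plunger_nose (a point): round nose tip of the sprung plunger, steel pin 9 mm thick, 45 mm above the table at fixture y = 0; at rest it stands 14 mm in front of the stop faces (fixture x = +16 mm), so that it meets the middle of the bar's long side before the stops do. Its dark housing behind (fixture x = +32 mm on) is 26 mm wide, its top 52 mm above the table
- plunger (a joint): how far the plunger is pushed in, in m along the fixture's +x: 0 at rest, 0.014 when a bar meets both stops. Its spring pushes back with 2.5 N at rest and 6 N at 0.014, enough to push a loose bar back off the stops; sliding the bar on the supports takes another 1 to 3 N, and more if it is pressed down
- screwdriver: red and black cross screwdriver, 187 mm long, lying on the table; bystander; origin under its middle
- rubber_foot: dark grey rubber foot, 29 mm across, 16 mm high; bystander; origin at the centre of its underside
- star_knob: black star knob with a steel stud standing up, 40 mm across, 46 mm high; bystander; origin at the centre of its underside
- marker_pen: white marker pen with a black cap, 135 mm long, lying on the table; bystander; origin under its middle
Things that resemble listed ones, but are neither listed nor needed, are in the scene too. Of the things that look like the bar, the larger one is meant.

How it is judged:
By the outcome, as a careful person would: the job done as asked, in the order asked, and still so for the second after the job is handed in, while the arm keeps its last pose, push and grip.
It also fails if it takes over 48 s, if anything falls off the work surface, if the arm or the gripper's body presses on something with over 40 N, if the wrist force passes 120 N, or if a joint passes its speed limit or range.

## Working session

There is one attempt and no reset: what is moved stays moved. The work goes in short steps, Python scripts to look and compute and a tool call to move; the robot and the scene stay as the last step left them, time stands still between calls to the robot, and variables do not carry over. Pictures are saved under pics/ and viewed, and the job is handed in when it is done.

Besides the shell and the picture viewer there is one more tool, called after ">>>" by a JSON object that holds its "fn" and its "kwargs". arm_command: Moves the arm, as the interface text tells. Its arguments: {"type":"object","properties":{"commands":{"type":"array"},"grip":{"type":"number"},"squeeze":{"type":"number"}},"required":["commands"]}

```bash
ls; mkdir -p pics; python3 - <<'E'
from workcell import sensors, imaging, order, bot
import cv2
print(sensors.observe())
for n in ("side","top","wrist"):
    print(n,imaging.camera_info(n))
    cv2.imwrite(f"pics/{n}0.png",imaging.grab_frame(n)[:,:,::-1])
E
```

```text
pics
{'clock': 0.0, 'qpos': array([ 1.27578735,  0.52200985, -0.0363613 ,  1.59995311,  0.02118884,
        1.02110476, -0.11283641]), 'qd': array([-0.00067824,  0.00135497,  0.00204364, -0.00050093, -0.0001227 ,
        0.00018368, -0.00148602]), 'joint_efforts': array([-3.97144368e-04, -9.27106619e+01,  1.97983995e+00, -3.69934487e+01,
        1.77726836e-02,  8.02399940e-03, -8.13843371e-06]), 'position': array([ 0.13924604, -0.6089788 ,  0.23874759]), 'tool_rot': array([-1.52456925,  1.56970551,  1.84180856]), 'force': array([ 1.04753528, -0.44027658,  0.17573783]), 'moment': array([-0.00621695,  0.05207035, -0.00983986]), 'grip_width': 0.08529067787776394}
side {'fx': 400.85477159326956, 'fy': 400.85477159326956, 'cx': 319.50304667745695, 'cy': 194.56676012092228, 'dist_coeffs': array([-0.06197687,  0.        ,  0.        ,  0.        ,  0.        ]), 'origin': array([ 0.52186908, -0.7665905 ,  0.61686519]), 'attitude': array([-2.17943414,  0.00297616, -0.03662622])}
top {'fx': 391.2515833995525, 'fy': 391.2515833995525, 'cx': 314.7028585105612, 'cy': 203.97046759682837, 'dist_coeffs': array([-0.04879148,  0.        ,  0.        ,  0.        ,  0.        ]), 'origin': array([0.44050718, 0.07938087, 0.9313226 ]), 'attitude': array([-3.02089616,  0.01111133, -1.59343305])}
wrist {'fx': 281.1343721107414, 'fy': 281.1343721107414, 'cx': 317.8419737376864, 'cy': 199.9608374671315, 'dist_coeffs': array([-0.04790209,  0.        ,  0.        ,  0.        ,  0.        ]), 'origin': array([ 0.21137533, -0.59261708,  0.37317234]), 'attitude': array([ 2.84867114e+00,  7.76666688e-04, -1.34590064e+00])}
```

View pics/top0.png

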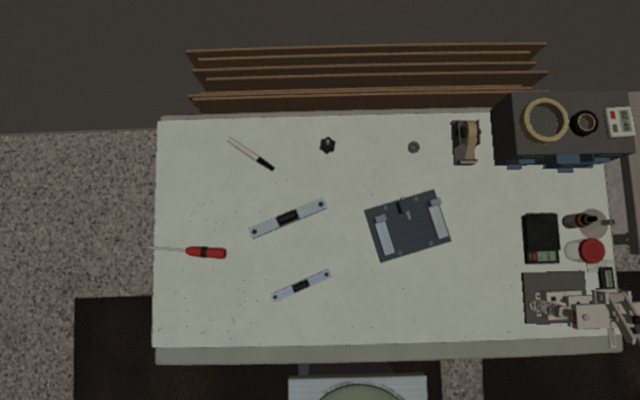

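View pics/side0.png

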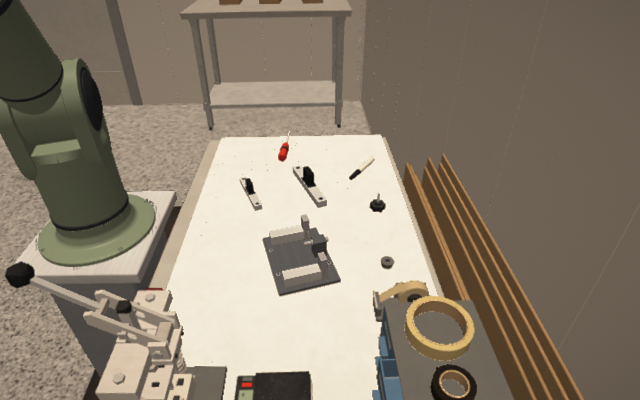

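View pics/wrist0.png

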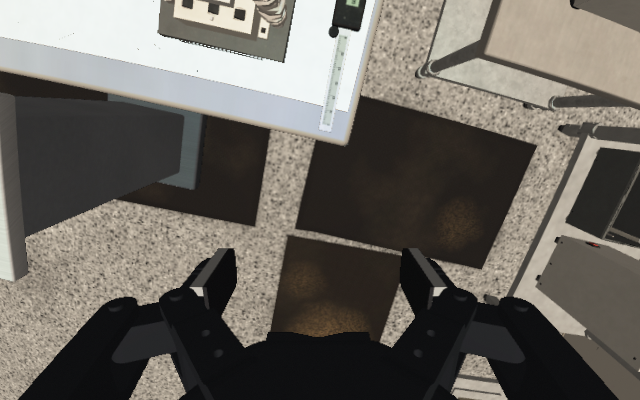

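Candidates for the bar in the top view are the large bar at (288,218) and the small bar at (301,285). The larger one, at (288,218), is the one meant. The fixture is at (408,226). I'll check close crops next.

```bash
cat > h.py <<'E'
import numpy as np, cv2
from scipy.spatial.transform import Rotation as R
from workcell import sensors, imaging, order, bot
def cam(n):
    c=imaging.camera_info(n)
    K=np.array([[c['fx'],0,c['cx']],[0,c['fy'],c['cy']],[0,0,1]])
    return K,np.array(c['dist_coeffs']),np.array(c['origin']),R.from_euler('xyz',c['attitude']).as_matrix()
def ray(c,uv):
    K,d,o,M=c
    p=cv2.undistortPoints(np.array(uv,float).reshape(-1,1,2),K,d).reshape(-1,2)
    return o,np.c_[p,np.ones(len(p))]@M.T
def plane(c,uv,z):
    o,r=ray(c,uv); return o+r*((z-o[2])/r[:,2])[:,None]
def proj(c,P):
    K,d,o,M=c
    q=(np.array(P,float).reshape(-1,3)-o)@M
    return cv2.projectPoints(q,np.zeros(3),np.zeros(3),K,d)[0].reshape(-1,2)
def crop(img,x0,y0,x1,y1,s,f):
    cv2.imwrite(f,cv2.resize(img[y0:y1,x0:x1],None,fx=s,fy=s,interpolation=cv2.INTER_CUBIC))
E
python3 - <<'E'
import cv2
from h import crop
t=cv2.imread('pics/top0.png');s=cv2.imread('pics/side0.png')
crop(t,240,170,460,310,3.6,'pics/t1.png')
crop(s,230,140,390,300,3.7,'pics/s1.png')
E
```

```text
(no output)
```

View pics/t1.png

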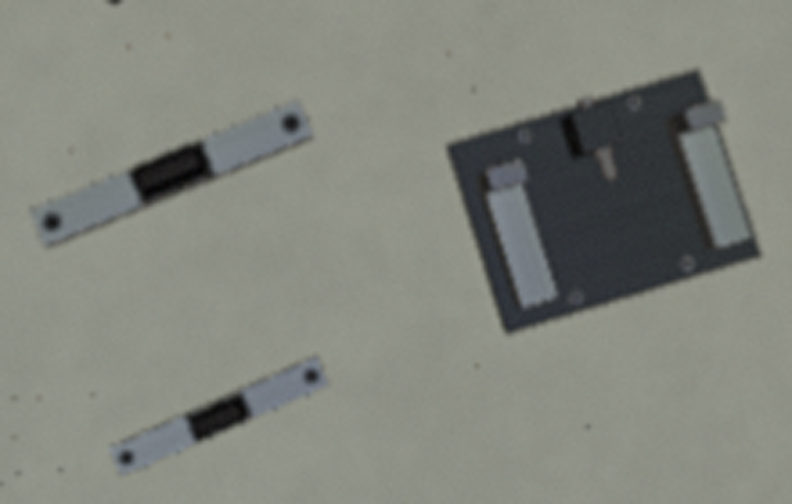

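View pics/s1.png

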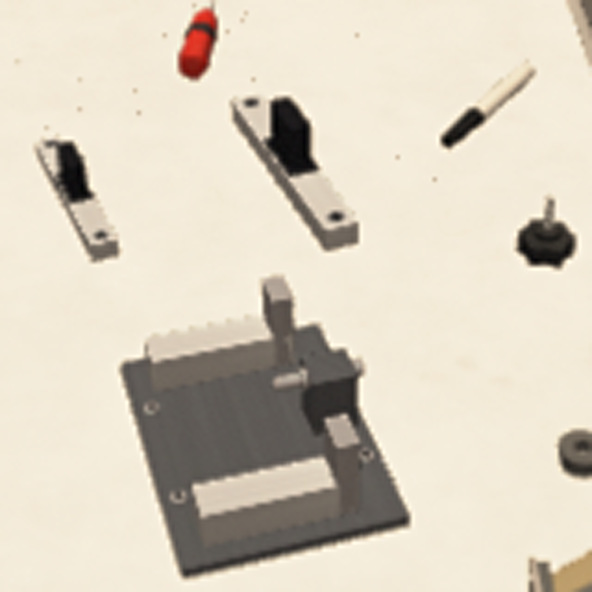

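The crops confirm it. The bar is the larger piece, at about (288,218) in the top view. The fixture's stops face up in the image (+x), with the supports at (385,235) and (437,218). Now I'll measure both.

```bash
cat > m.py <<'E'
from h import *
t=cv2.imread('pics/top0.png'); c=cam('top')
hsv=cv2.cvtColor(t,cv2.COLOR_BGR2HSV)
g=cv2.cvtColor(t,cv2.COLOR_BGR2GRAY)
print('px bar',t[225,268],'table',t[260,345],'plate',t[240,410], 'grip', t[217,288])
# plate
roi=np.zeros(g.shape,np.uint8); roi[180:270,355:460]=1
m=((g<90)&(roi>0)).astype(np.uint8)
m=cv2.morphologyEx(m,cv2.MORPH_CLOSE,np.ones((15,15)))
cs=max(cv2.findContours(m,0,1)[0],key=cv2.contourArea)
b=cv2.boxPoints(cv2.minAreaRect(cs)); print('plate px',b.round(1).tolist())
P=plane(c,b,0.01); print(P.round(4)); print('sides',[np.linalg.norm(P[i]-P[i-1]).round(4) for i in range(4)])
# bar
roi[:]=0; roi[190:245,240:335]=1
d=t.astype(int); m=(((d[...,0]-d[...,2])>-3)|(g<100))&(roi>0)
m=cv2.morphologyEx(m.astype(np.uint8),cv2.MORPH_OPEN,np.ones((3,3)))
cs=max(cv2.findContours(m,0,1)[0],key=cv2.contourArea)
r=cv2.minAreaRect(cs);b=cv2.boxPoints(r); print('bar',r)
P=plane(c,b,0.02);print(P.round(4),P.mean(0)); print('sides',[np.linalg.norm(P[i]-P[i-1]).round(4) for i in range(4)])
# grip, holes by dark
m=((g<70)&(roi>0)).astype(np.uint8)
n,l,s,ce=cv2.connectedComponentsWithStats(m)
for i in range(1,n):print(s[i],ce[i].round(1),plane(c,ce[i],0.02).round(4), plane(c,ce[i],0.06).round(4))
E
python3 m.py
```

```text
px bar [130 127 119] table [137 148 145] plate [56 51 47] grip [33 32 33]
plate px [[363.5, 209.6999969482422], [434.0, 187.6999969482422], [450.5, 240.60000610351562], [380.0, 262.6000061035156]]
[[ 0.536  -0.028   0.01  ]
 [ 0.5848 -0.1984  0.01  ]
 [ 0.4581 -0.2302  0.01  ]
 [ 0.4111 -0.062   0.01  ]]
sides [np.float64(0.1294), np.float64(0.1773), np.float64(0.1306), np.float64(0.1746)]
bar ((287.3417663574219, 217.69580078125), (11.633638381958008, 81.1541748046875), 67.5572509765625)
[[0.4989 0.245  0.02  ]
 [0.5677 0.068  0.02  ]
 [0.542  0.0582 0.02  ]
 [0.4736 0.2347 0.02  ]] [0.52055526 0.15150351 0.02      ]
sides [np.float64(0.0273), np.float64(0.19), np.float64(0.0275), np.float64(0.1893)]
[319 202   4   4  14] [320.5 203.7] [[0.5515 0.0734 0.02  ]] [[0.5467 0.0737 0.06  ]]
[276 210  23  17 223] [287.2 217.6] [[0.5206 0.1521 0.02  ]] [[0.5171 0.1489 0.06  ]]
[252 230   5   4  13] [253.9 231.4] [[0.4902 0.2303 0.02  ]] [[0.488  0.2237 0.06  ]]
```

```bash
cat >> h.py <<'E'
def pose():
    s=sensors.observe(); return s,np.array(s['position']),R.from_euler('xyz',s['tool_rot']).as_matrix()
def wrap(a): return (a+np.pi)%(2*np.pi)-np.pi
def delta(target,jyaw=None):
    """target world xyz, jaw axis yaw (mod pi)-> tool shift cm, twist"""
    s,p,M=pose(); d=(np.array(target)-p)@M*100
    out=dict(d=d.round(2).tolist())
    if jyaw is not None:
        y=np.arctan2(M[1,1],M[0,1]); w=wrap(jyaw-y); w2=wrap(w+np.pi)
        sg=np.sign(M[2,0]) # tool x vs world z
        out['twist']=[round(sg*w,3),round(sg*w2,3)]
    out['rows']=[np.linalg.norm(d)/4.17, abs(np.min(np.abs(out.get('twist',[0]))))/0.125]
    return out
E
python3 - <<'E'
from h import *
s,p,M=pose(); print(M.round(4))
# fixture model check in side view
yaw=.266;O=np.array([.4927,-.1310,0]);F=np.array([[np.cos(yaw),-np.sin(yaw),0],[np.sin(yaw),np.cos(yaw),0],[0,0,1]])
pts=np.array([[-60,-88,10],[70,-88,10],[70,88,10],[-60,88,10],[-45,53,35],[-45,77,35],[-45,-53,35],[-45,-77,35],[30,77,63],[30,53,63],[30,-53,63],[30,-77,63],[16,0,45]])/1e3
for n in('top','side'):
    im=cv2.imread(f'pics/{n}0.png');c=cam(n);q=proj(c,O+pts@F.T);
    x0,y0=(350,170) if n=='top' else (245,200)
    v=cv2.resize(im[y0:y0+110,x0:x0+115],None,fx=5,fy=5,interpolation=cv2.INTER_CUBIC)
    for u in q: cv2.circle(v,tuple(int(a) for a in ((u-[x0,y0]+.5)*5)),3,(0,0,255),1)
    cv2.imwrite(f'pics/chk_{n}.png',v)
print(delta([.45,-.35,.24],.266)); print(delta([.5206,.1515,.2],.371))
E
```

```text
[[-2.000e-04  2.228e-01 -9.749e-01]
 [ 8.000e-04 -9.749e-01 -2.228e-01]
 [-1.000e+00 -8.000e-04  1.000e-04]]
{'d': [-0.1, -18.33, -36.07], 'twist': [np.float64(-1.612), np.float64(1.53)], 'rows': [np.float64(9.70253380069914), np.float64(12.24)]}
{'d': [3.94, -65.64, -54.13], 'twist': [np.float64(-1.717), np.float64(1.425)], 'rows': [np.float64(20.424810793909124), np.float64(11.4)]}
```

View pics/chk_top.png

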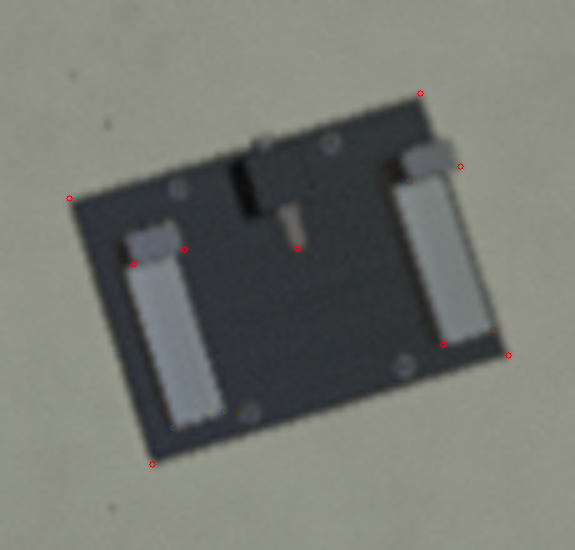

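View pics/chk_side.png

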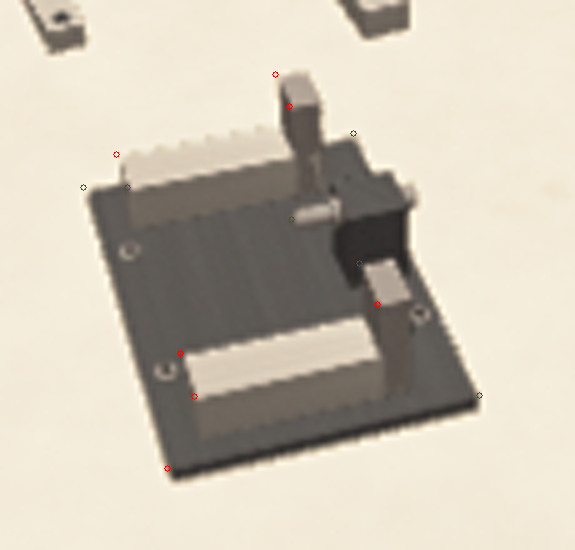

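Both overlays fit to within about 1 px. Now I'll move towards the bar via a waypoint that stays clear of the base.

>>> {"fn": "arm_command", "kwargs": {"commands": [{"dy": -1,"dz": -2,"twist": -0.06},{"dy": -2.5,"dz": -5,"twist": -0.16},{"dy": -4,"dz": -8,"twist": -0.28},{"dy": -5.5,"dz": -11,"twist": -0.4},{"dy": -7,"dz": -14.5,"twist": -0.52},{"dy": -8.5,"dz": -18,"twist": -0.64},{"dy": -10.5,"dz": -21.5,"twist": -0.76},{"dy": -12.5,"dz": -25,"twist": -0.88},{"dy": -14.5,"dz": -28.5,"twist": -1.0},{"dy": -16.5,"dz": -32,"twist": -1.12},{"dy": -19,"dz": -35,"twist": -1.24},{"dy": -22,"dz": -37,"twist": -1.36}], "grip": -1}}

```text
validation failed for argument at $.co...
```

```bash
python3 - <<'E'
from h import *
s,p,M=pose();print(s['clock'],p,s['qpos'])
print(delta([.5206,.1515,.2],.371)); print(delta([.46,-.13,.24],.266))
E
```

```text
0.15 [ 0.1392234  -0.60906428  0.23887993] [ 1.27580813  0.52186706 -0.03630005  1.59983399  0.02118627  1.02110043
 -0.11281538]
{'d': [3.94, -65.64, -54.13], 'twist': [np.float64(-1.717), np.float64(1.425)], 'rows': [np.float64(20.424810793909124), np.float64(11.4)]}
{'d': [-0.08, -39.55, -41.95], 'twist': [np.float64(-1.612), np.float64(1.53)], 'rows': [np.float64(13.825963539986182), np.float64(12.24)]}
```

>>> {"fn": "arm_command", "kwargs": {"commands": [{"dx": 0,"dy": -1,"dz": -2,"twist": -0.06},{"dx": 0,"dy": -2.5,"dz": -5,"twist": -0.16},{"dx": 0,"dy": -4,"dz": -8,"twist": -0.28},{"dx": 0,"dy": -5.5,"dz": -11,"twist": -0.4},{"dx": 0,"dy": -7,"dz": -14.5,"twist": -0.52},{"dx": 0,"dy": -8.5,"dz": -18,"twist": -0.64},{"dx": 0,"dy": -10.5,"dz": -21.5,"twist": -0.76},{"dx": 0,"dy": -12.5,"dz": -25,"twist": -0.88},{"dx": 0,"dy": -14.5,"dz": -28.5,"twist": -1.0},{"dx": 0,"dy": -16.5,"dz": -32,"twist": -1.12},{"dx": 0,"dy": -19,"dz": -35,"twist": -1.24},{"dx": 0,"dy": -22,"dz": -37,"twist": -1.36}], "grip": -1}}

```text
clock: 1.15
position: [0.4531, -0.3103, 0.2388]
tool_rot: [2.608, 1.569, 1.058]
force: [2.0, -0.4, -0.5]
grip_width: 0.0853
```

```bash
python3 - <<'E'
from h import *
s,p,M=pose();print(s['clock'],p,s['qpos'])
print(delta([.5206,.1515,.2],.371)); print(delta([.46,-.13,.24],.266))
E
```

```text
1.15 [ 0.45309967 -0.31032408  0.23884904] [ 0.83343758  0.4320594  -0.45752877  1.78512755  0.22357999  0.97582815
  0.30700215]
{'d': [3.94, 7.7, -46.03], 'twist': [np.float64(-0.35), np.float64(2.791)], 'rows': [np.float64(11.231294516731174), np.float64(2.8)]}
{'d': [-0.09, 1.06, -18.01], 'twist': [np.float64(-0.245), np.float64(2.896)], 'rows': [np.float64(4.32757134381285), np.float64(1.96)]}
```

>>> {"fn": "arm_command", "kwargs": {"commands": [{"dx": 0,"dy": 0.5,"dz": -4,"twist": -0.1},{"dx": 0,"dy": 1,"dz": -7.5,"twist": -0.2},{"dx": 0,"dy": 1,"dz": -9,"twist": -0.24},{"dx": 0,"dy": 1,"dz": -10,"twist": -0.24},{"dx": 0,"dy": 1,"dz": -10,"twist": -0.24},{"dx": 0,"dy": 1,"dz": -10,"twist": -0.24}]}}

```text
clock: 1.65
position: [0.4609, -0.2112, 0.239]
tool_rot: [2.212, 1.57, 0.899]
force: [-0.0, 0.1, 0.2]
grip_width: 0.0854
```

```bash
python3 - <<'E'
from h import *
import pickle
c=cam('wrist');im=imaging.grab_frame('wrist');pickle.dump(c,open('w1.pkl','wb'))
cv2.imwrite('pics/w1.png',im[:,:,::-1])
s,p,M=pose();print(s['clock'],p,c[2])
print(delta([.5206,.1515,.2],.371))
E
```

```text
1.7 [ 0.46082055 -0.21167175  0.23893223] [ 0.44285202 -0.14033974  0.37341142]
{'d': [3.92, 15.03, -33.6], 'twist': [np.float64(-0.114), np.float64(3.028)], 'rows': [np.float64(8.87559160190814), np.float64(0.912)]}
```

View pics/w1.png

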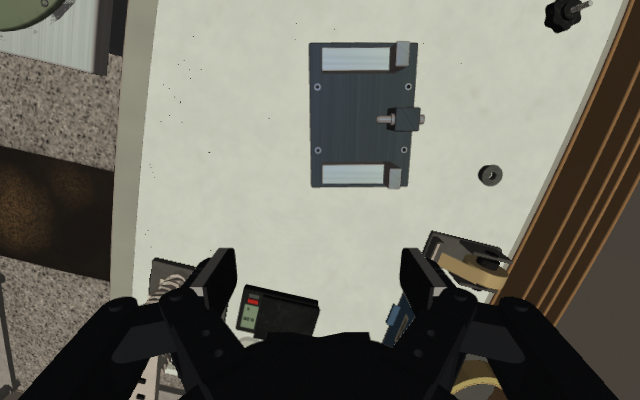

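The wrist view shows the whole fixture, with the plate from (310,43) to (417,187) and the nose at (378,119). I'll measure from it.

```bash
python3 - <<'E'
from h import *
import pickle
c=pickle.load(open('w1.pkl','rb'));t=cv2.imread('pics/w1.png');g=cv2.cvtColor(t,cv2.COLOR_BGR2GRAY)
roi=np.zeros(g.shape,np.uint8); roi[36:195,300:420]=1
m=((g<110)&(roi>0)).astype(np.uint8); 
m[40:190,:]=m[40:190,:]
m=cv2.morphologyEx(m,cv2.MORPH_CLOSE,np.ones((31,31)))
cs=max(cv2.findContours(m,0,1)[0],key=cv2.contourArea)
h=cv2.approxPolyDP(cv2.convexHull(cs),4,True).reshape(-1,2);print(h.tolist())
P=plane(c,h,0.01);print(P.round(4));print('sides',[np.linalg.norm(P[i]-P[i-1]).round(4) for i in range(len(P))])
for a,b in((44,76),(160,190)):
    k=np.zeros_like(g);k[a:b,318:400]=1
    d=((g>165)&(k>0)).astype(np.uint8);n,l,s,ce=cv2.connectedComponentsWithStats(d);i=1+s[1:,4].argmax()
    cc=max(cv2.findContours((l==i).astype(np.uint8),0,1)[0],key=cv2.contourArea);r=cv2.minAreaRect(cc);bb=cv2.boxPoints(r)
    Q=plane(c,bb,.035);print('support',bb.round(1).tolist(),Q.mean(0).round(4));print(Q.round(4).tolist())
crop(t,300,35,425,195,3.7,'pics/w1c.png')
E
```

```text
[[417, 43], [419, 123], [407, 185], [312, 186], [309, 44]]
[[ 0.5341 -0.0293  0.01  ]
 [ 0.5678 -0.1154  0.01  ]
 [ 0.5802 -0.1952  0.01  ]
 [ 0.458  -0.229   0.01  ]
 [ 0.4117 -0.0638  0.01  ]]
sides [np.float64(0.1272), np.float64(0.0925), np.float64(0.0807), np.float64(0.1268), np.float64(0.1715)]
support [[323.0, 48.0], [388.0, 48.0], [388.0, 68.0], [323.0, 68.0]] [ 0.4671 -0.0696  0.035 ]
[[0.4297, -0.0691, 0.035], [0.4986, -0.0504, 0.035], [0.505, -0.07, 0.035], [0.435, -0.0889, 0.035]]
support [[324.0, 165.0], [382.0, 165.0], [382.0, 182.0], [324.0, 182.0]] [ 0.5016 -0.1949  0.035 ]
[[0.4645, -0.1938, 0.035], [0.5326, -0.1757, 0.035], [0.5393, -0.1958, 0.035], [0.47, -0.2142, 0.035]]
```

View pics/w1c.png

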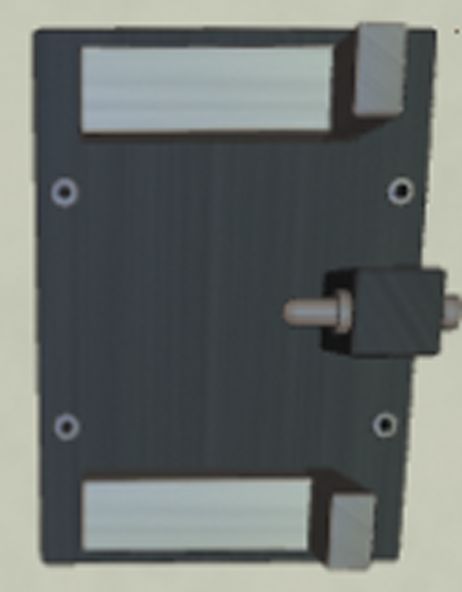

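Two independent fixture estimates agree to about 1 mm: the top view gives (.4927,-.1310) with yaw .266, the wrist view (.4916,-.1303) with yaw .269. Next I move above the bar.

>>> {"fn": "arm_command", "kwargs": {"commands": [{"dx": 0,"dy": 1,"dz": -2,"twist": -0.02},{"dx": 0.3,"dy": 2.5,"dz": -5.5,"twist": -0.04},{"dx": 0.8,"dy": 4,"dz": -9,"twist": -0.06},{"dx": 1.3,"dy": 5.5,"dz": -12.5,"twist": -0.08},{"dx": 1.8,"dy": 7,"dz": -16,"twist": -0.1},{"dx": 2.3,"dy": 8.7,"dz": -19.5,"twist": -0.114},{"dx": 2.8,"dy": 10.3,"dz": -23,"twist": -0.114},{"dx": 3.2,"dy": 11.9,"dz": -26.5,"twist": -0.114},{"dx": 3.6,"dy": 13.4,"dz": -30,"twist": -0.114},{"dx": 3.8,"dy": 14.5,"dz": -32.5,"twist": -0.114},{"dx": 3.9,"dy": 15,"dz": -33.6,"twist": -0.114},{"dx": 3.9,"dy": 15,"dz": -33.6,"twist": -0.114}]}}

```text
clock: 2.7
position: [0.5209, 0.1532, 0.1997]
tool_rot: [2.711, 1.569, 1.512]
force: [-0.2, -0.2, -0.1]
grip_width: 0.0855
```

```bash
python3 - <<'E'
from h import *
import pickle
c=cam('wrist');im=imaging.grab_frame('wrist');pickle.dump(c,open('w2.pkl','wb'))
cv2.imwrite('pics/w2.png',im[:,:,::-1])
s,p,M=pose();print(s['clock'],p,s['force'])
print(delta([.5206,.1515,.1],.371))
u=proj(c,[[.5206,.1515,.06],[.5206-.0344,.1515+.0885,.02],[.5206+.0344,.1515-.0885,.02]]);print(u)
E
```

```text
2.75 [0.52076018 0.15115339 0.19974252] [-0.35853678  0.24778755  1.06750319]
{'d': [9.97, -0.0, -0.03], 'twist': [np.float64(-0.0), np.float64(3.141)], 'rows': [np.float64(2.391924446464686), np.float64(0.0)]}
[[316.45874289 192.92546442]
 [316.69622908  96.33453999]
 [316.61033221 258.10365431]]
```

View pics/w2.png

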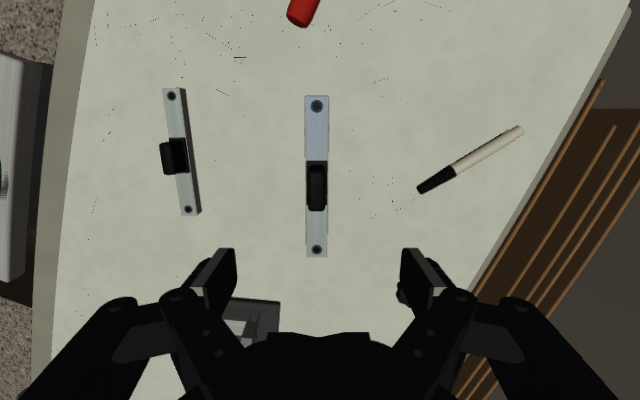

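Predicted and seen bar ends agree to about 1 px, at rows 96/258 and column 316.5. Going down.

>>> {"fn": "arm_command", "kwargs": {"commands": [{"dx": 2,"dy": 0,"dz": 0,"twist": 0},{"dx": 5,"dy": 0,"dz": 0,"twist": 0},{"dx": 8,"dy": 0,"dz": 0,"twist": 0},{"dx": 11,"dy": 0,"dz": 0,"twist": 0},{"dx": 13.5,"dy": 0,"dz": 0,"twist": 0},{"dx": 15.5,"dy": 0,"dz": 0,"twist": 0},{"dx": 16.7,"dy": 0,"dz": 0,"twist": 0},{"dx": 16.7,"dy": 0,"dz": 0,"twist": 0},{"dx": 16.7,"dy": 0,"dz": 0,"twist": 0}]}}

```text
clock: 3.5
position: [0.5211, 0.1501, 0.033]
tool_rot: [-1.872, 1.57, -3.073]
force: [0.2, 0.5, 0.9]
grip_width: 0.0851
```

```bash
python3 - <<'E'
from h import *
im=imaging.grab_frame('wrist')
cv2.imwrite('pics/w3.png',im[:,:,::-1])
s,p,M=pose();print(s['clock'],p,s['force'])
print(delta([.5206,.1515,.033],.371))
E
```

```text
3.55 [0.52144417 0.15056211 0.0336449 ] [-0.57159087 -0.45375718  0.14396008]
{'d': [0.06, -0.04, -0.12], 'twist': [np.float64(-0.001), np.float64(3.14)], 'rows': [np.float64(0.03398308434274091), np.float64(0.008)]}
```

View pics/w3.png

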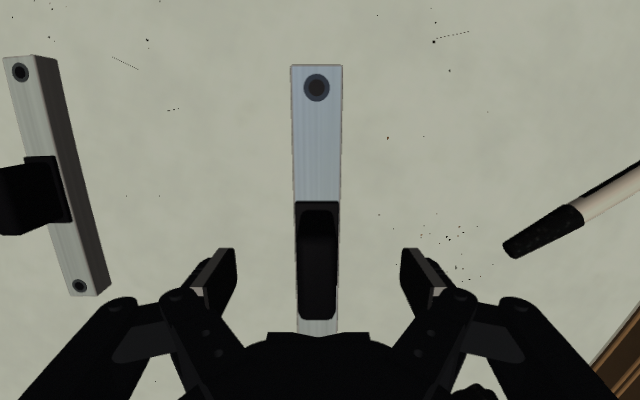

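The jaws straddle the grip, so I'll close them.

>>> {"fn": "arm_command", "kwargs": {"commands": [{"dx": 0.1,"dy": 0,"dz": 0,"twist": 0},{"dx": 0.1,"dy": 0,"dz": 0,"twist": 0},{"dx": 0.1,"dy": 0,"dz": 0,"twist": 0},{"dx": 0.1,"dy": 0,"dz": 0,"twist": 0},{"dx": 0.1,"dy": 0,"dz": 0,"twist": 0},{"dx": 0.1,"dy": 0,"dz": 0,"twist": 0},{"dx": 0.1,"dy": 0,"dz": 0,"twist": 0},{"dx": 0.1,"dy": 0,"dz": 0,"twist": 0},{"dx": 0.1,"dy": 0,"dz": 0,"twist": 0},{"dx": 0.1,"dy": 0,"dz": 0,"twist": 0}], "grip": 1, "squeeze": 70}}

```text
clock: 4.38
position: [0.5214, 0.1505, 0.0328]
tool_rot: [1.57, 1.57, 0.369]
force: [-1.9, -1.3, 6.2]
grip_width: 0.0172
```

```bash
python3 - <<'E'
from h import *
s,p,M=pose();print(s['clock'],p,s['force'],s['grip_width'],M.round(4))
E
```

```text
4.3833 [0.52141501 0.15053507 0.03279844] [-1.91367155 -1.26068604  6.20767168] 0.01715016020910506 [[ 9.000e-04  9.325e-01  3.612e-01]
 [ 3.000e-04  3.612e-01 -9.325e-01]
 [-1.000e+00  9.000e-04  0.000e+00]]
```

>>> {"fn": "arm_command", "kwargs": {"commands": [{"dx": -0.5,"dy": 0,"dz": 0,"twist": 0},{"dx": -1.5,"dy": 0,"dz": 0,"twist": 0},{"dx": -3.5,"dy": 0,"dz": 0,"twist": 0},{"dx": -6,"dy": 0,"dz": 0,"twist": 0},{"dx": -8.5,"dy": 0,"dz": 0,"twist": 0},{"dx": -11,"dy": 0,"dz": 0,"twist": 0},{"dx": -12.5,"dy": 0,"dz": 0,"twist": 0},{"dx": -13,"dy": 0,"dz": 0,"twist": 0},{"dx": -13,"dy": 0,"dz": 0,"twist": 0},{"dx": -13,"dy": 0,"dz": 0,"twist": 0}]}}

```text
clock: 5.22
position: [0.5211, 0.1502, 0.1624]
tool_rot: [1.247, 1.57, 0.045]
force: [0.2, 0.4, -3.4]
grip_width: 0.017
```

```bash
python3 - <<'E'
from h import *
import pickle
c=cam('wrist');im=imaging.grab_frame('wrist');pickle.dump(c,open('w4.pkl','wb'))
cv2.imwrite('pics/w4.png',im[:,:,::-1]);sd=imaging.grab_frame('side')[:,:,::-1].copy();crop(sd,220,60,420,260,3,'pics/s4.png')
s,p,M=pose();print(s['clock'],p,s['force'],s['moment'],s['grip_width'])
f=np.array([.492,-.1306,0]);ya=.267;X=np.array([np.cos(ya),np.sin(ya),0]);Y=np.array([-X[1],X[0],0])
tgt=f-.010*X-.0012*Y; print(tgt,delta(tgt+[0,0,.163],ya))
E
```

```text
5.3167 [0.52076634 0.15027266 0.16176226] [ 0.19029834 -1.09765646 -3.08528924] [ 0.0300706   0.07447637 -0.02167718] 0.017399434626985125
[ 0.48267094 -0.13439587  0.        ] {'d': [-0.12, -13.84, 25.17], 'twist': [np.float64(0.103), np.float64(-3.039)], 'rows': [np.float64(6.887504020157429), np.float64(0.824)]}
```

View pics/w4.png

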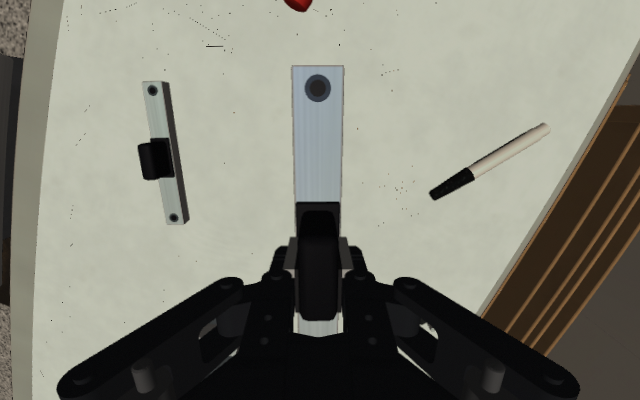

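View pics/s4.png

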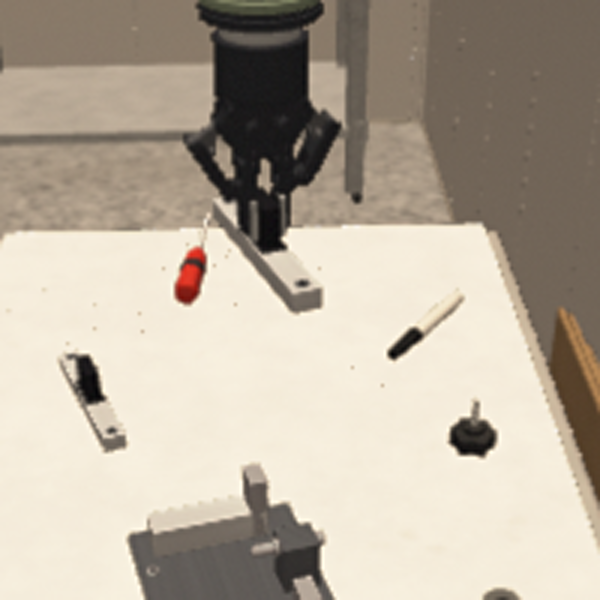

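The bar is held level: its far end is at (317,66), the same row as before the lift, and the weight reads about 3 N. Now carrying it over the fixture.

>>> {"fn": "arm_command", "kwargs": {"commands": [{"dx": 0,"dy": -0.7,"dz": 1.2,"twist": 0.01},{"dx": 0,"dy": -2,"dz": 3.6,"twist": 0.02},{"dx": 0,"dy": -3.6,"dz": 6.6,"twist": 0.04},{"dx": 0,"dy": -5.3,"dz": 9.6,"twist": 0.05},{"dx": 0,"dy": -7,"dz": 12.7,"twist": 0.06},{"dx": 0,"dy": -8.7,"dz": 15.8,"twist": 0.07},{"dx": 0,"dy": -10.4,"dz": 18.9,"twist": 0.085},{"dx": 0,"dy": -12,"dz": 21.8,"twist": 0.095},{"dx": 0,"dy": -13.2,"dz": 24,"twist": 0.103},{"dx": 0,"dy": -13.8,"dz": 25.2,"twist": 0.103},{"dx": 0,"dy": -13.8,"dz": 25.2,"twist": 0.103},{"dx": 0,"dy": -13.8,"dz": 25.2,"twist": 0.103}]}}

```text
clock: 6.32
position: [0.4825, -0.1352, 0.1611]
tool_rot: [-2.017, 1.569, 2.961]
force: [0.4, 0.2, -2.9]
grip_width: 0.0172
```

```bash
python3 - <<'E'
from h import *
import pickle
c=pickle.load(open('w4.pkl','rb'))
c=cam('wrist');s,p,M=pose();im=imaging.grab_frame('wrist')[:,:,::-1].copy()
cv2.imwrite('pics/w5.png',im)
tp=imaging.grab_frame('top')[:,:,::-1].copy();crop(tp,340,160,480,280,5,'pics/t5.png')
print(s['clock'],p,s['force'])
# bar end / hole in tool coordinates
z=p[2]-.0328+.02
for uv in([317.5,66],[317.5,87.5]):
    q=plane(c,uv,z)[0]; print('tool frame mm',((q-p)@M*1000).round(1))
f=np.array([.492,-.1306,0]);ya=.267;X=np.array([np.cos(ya),np.sin(ya),0]);Y=np.array([-X[1],X[0],0])
tgt=f-.010*X-.0012*Y; print(delta(tgt+[0,0,.163],ya))
E
```

```text
6.3167 [ 0.4824712  -0.13520595  0.16106694] [ 0.40946065  0.23533055 -2.93792209]
tool frame mm [ 12.9   0.4 -96.6]
tool frame mm [ 12.9   0.4 -86.7]
{'d': [-0.16, -0.04, 0.05], 'twist': [np.float64(0.0), np.float64(-3.141)], 'rows': [np.float64(0.04233959929625485), np.float64(0.0)]}
```

View pics/w5.png

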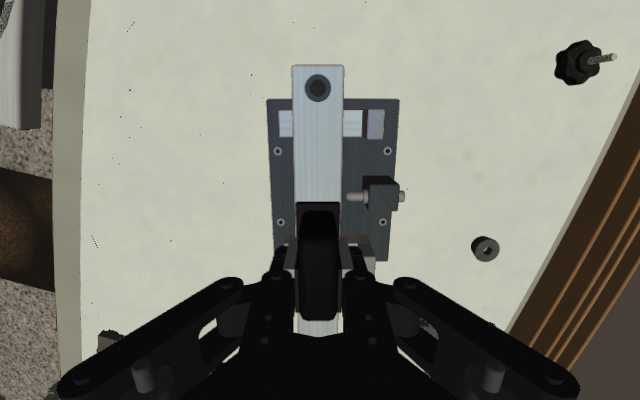

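View pics/t5.png

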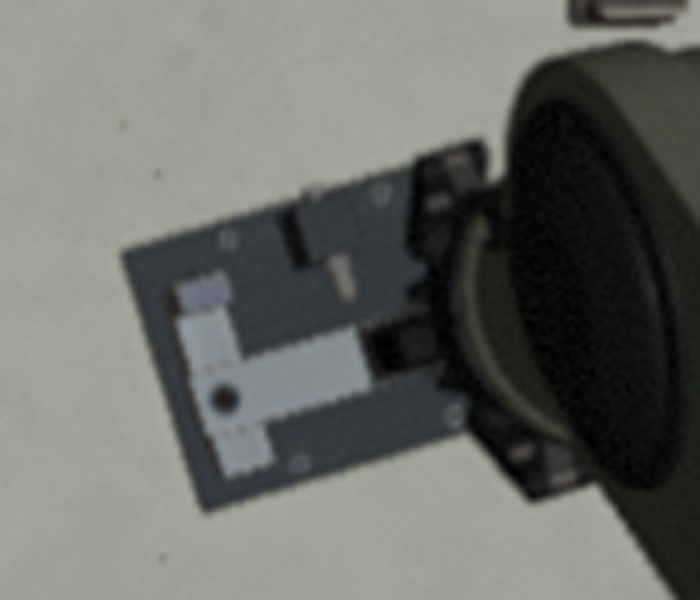

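The wrist view shows the bar square to the fixture plate with the nose at (347,197), off the bar's front edge at column 343. The bar centre's offset from the TCP (+1.2 and +1.6 mm) is consistent across two measurements. Lowering to just above the supports.

>>> {"fn": "arm_command", "kwargs": {"commands": [{"dx": 1,"dy": 0,"dz": 0.05,"twist": 0},{"dx": 3,"dy": 0,"dz": 0.05,"twist": 0},{"dx": 5,"dy": 0,"dz": 0.05,"twist": 0},{"dx": 7,"dy": 0,"dz": 0.05,"twist": 0},{"dx": 8.2,"dy": 0,"dz": 0.05,"twist": 0},{"dx": 8.8,"dy": 0,"dz": 0.05,"twist": 0},{"dx": 8.8,"dy": 0,"dz": 0.05,"twist": 0},{"dx": 8.8,"dy": 0,"dz": 0.05,"twist": 0},{"dx": 8.8,"dy": 0,"dz": 0.05,"twist": 0}]}}

```text
clock: 7.17
position: [0.4835, -0.1342, 0.0742]
tool_rot: [-2.567, 1.57, 2.413]
force: [1.2, -0.2, -3.1]
grip_width: 0.0171
```

```bash
python3 - <<'E'
from h import *
import pickle
c=cam('wrist');s,p,M=pose();im=imaging.grab_frame('wrist')[:,:,::-1].copy()
cv2.imwrite('pics/w6.png',im)
tp=imaging.grab_frame('side')[:,:,::-1].copy();crop(tp,230,180,370,310,4.5,'pics/s6.png')
print(s['clock'],p,s['force'],s['moment'])
f=np.array([.492,-.1306,0]);ya=.267;X=np.array([np.cos(ya),np.sin(ya),0]);Y=np.array([-X[1],X[0],0])
tgt=f-.010*X-.0014*Y; print(delta(tgt+[0,0,.0678],ya))
E
```

```text
7.1667 [ 0.48347858 -0.13420228  0.07415863] [ 1.18927846 -0.20234715 -3.05403949] [-0.00118021 -0.00283461 -0.02663217]
{'d': [0.64, -0.08, 0.0], 'twist': [np.float64(0.0), np.float64(-3.141)], 'rows': [np.float64(0.15481274251141797), np.float64(0.0)]}
```

View pics/w6.png

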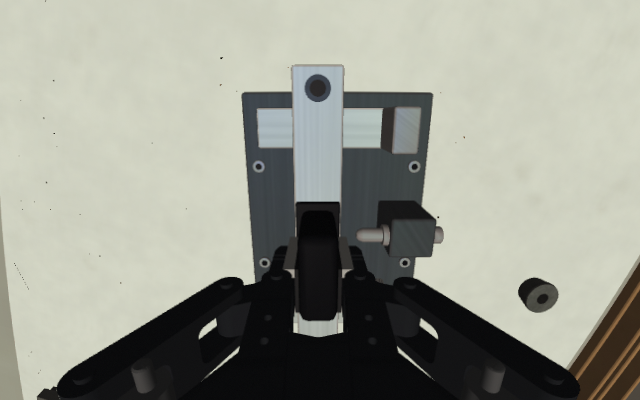

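View pics/s6.png

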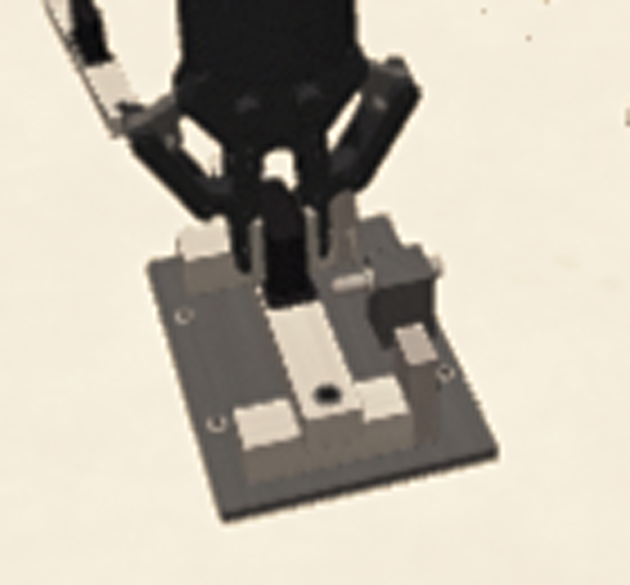

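```bash
python3 - <<'E'
from h import *
c=cam('wrist');s,p,M=pose();g=cv2.cvtColor(cv2.imread('pics/w6.png'),cv2.COLOR_BGR2GRAY)
for n,uv,z in(('nose',[357.5,236.3],.045),('sup near-out',[257,107.5],.035),('sup near-in',[257.5,148.5],.035),('stop top out',[395,107.5],.063),('stop top in',[393.5,152.5],.063),('stop top out far',[419,107.5],.063),('bar end L',[292,66],p[2]-.0128),('bar end R',[343.5,66],p[2]-.0128)):
    q=plane(c,uv,z)[0]; t=(q-p)@M*1000; print(n,'bar x',t[1].round(1),'bar y',(-t[2]).round(1))
crop(cv2.imread('pics/w6.png'),240,60,450,270,3.6/1.3,'pics/w6c.png')
E
```

```text
nose bar x 25.6 bar y 0.0
sup near-out bar x -35.4 bar y 78.1
sup near-in bar x -36.5 bar y 54.0
stop top out bar x 38.8 bar y 77.4
stop top in bar x 39.7 bar y 55.1
stop top out far bar x 50.9 bar y 77.5
bar end L bar x -11.9 bar y 96.5
bar end R bar x 12.9 bar y 96.5
```

View pics/w6c.png

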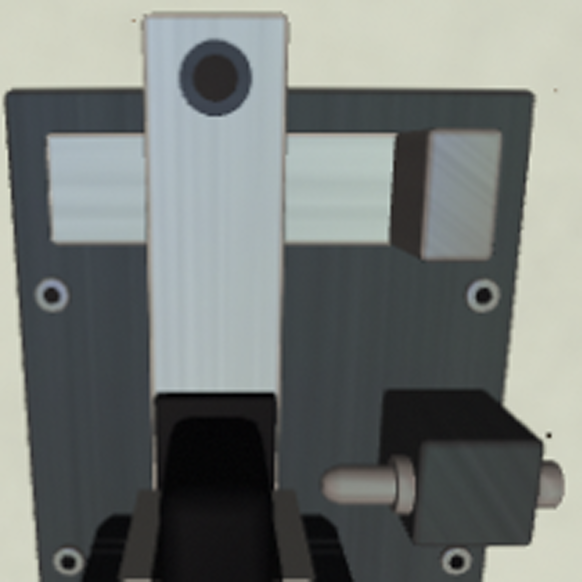

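The bar is central to about 0.5 mm, with its front face about 12 mm short of the nose. Setting it down gently.

>>> {"fn": "arm_command", "kwargs": {"commands": [{"dx": 0.2,"dy": 0,"dz": 0,"twist": 0},{"dx": 0.35,"dy": 0,"dz": 0,"twist": 0},{"dx": 0.45,"dy": 0,"dz": 0,"twist": 0},{"dx": 0.55,"dy": 0,"dz": 0,"twist": 0},{"dx": 0.6,"dy": 0,"dz": 0,"twist": 0},{"dx": 0.6,"dy": 0,"dz": 0,"twist": 0},{"dx": 0.6,"dy": 0,"dz": 0,"twist": 0}]}}

```text
clock: 7.85
position: [0.4835, -0.1344, 0.0682]
tool_rot: [-2.709, 1.571, 2.271]
force: [-0.6, 0.6, -2.1]
grip_width: 0.0172
```

```bash
python3 - <<'E'
from h import *
s,p,M=pose();print(s['clock'],p,s['force'],s['moment'])
E
```

```text
7.85 [ 0.48345147 -0.13435038  0.06817354] [-0.61901813  0.61845873 -2.11612686] [-0.03223082 -0.0364455  -0.00195816]
```

>>> {"fn": "arm_command", "kwargs": {"commands": [{"dx": 0.05,"dy": 0,"dz": 0,"twist": 0},{"dx": 0.1,"dy": 0,"dz": 0,"twist": 0},{"dx": 0.1,"dy": 0,"dz": 0,"twist": 0},{"dx": 0.1,"dy": 0,"dz": 0,"twist": 0}]}}

```text
clock: 8.18
position: [0.4835, -0.1344, 0.0677]
tool_rot: [-0.159, 1.57, -1.462]
force: [-5.3, 1.3, 14.1]
grip_width: 0.0172
```

```bash
python3 - <<'E'
from h import *
s,p,M=pose();print(s['clock'],p,s['force'],s['moment'])
E
```

```text
8.1833 [ 0.48347894 -0.13436218  0.06772597] [-5.3102847   1.27331981 14.09282237] [0.21443582 1.02952178 0.04889141]
```

Contact made: the vertical force went from -3 to +14 N. To let the bar seat flat without strain I'll open the jaws partway, which is safe because the plunger isn't touched yet, and then re-grip.

>>> {"fn": "arm_command", "kwargs": {"commands": [{"dx": -0.03,"dy": 0,"dz": 0,"twist": 0},{"dx": -0.03,"dy": 0,"dz": 0,"twist": 0},{"dx": -0.03,"dy": 0,"dz": 0,"twist": 0},{"dx": -0.03,"dy": 0,"dz": 0,"twist": 0},{"dx": -0.03,"dy": 0,"dz": 0,"twist": 0}], "grip": 0.2}}

```text
clock: 8.6
position: [0.4835, -0.1344, 0.068]
tool_rot: [0.234, 1.57, -1.069]
force: [0.3, 0.3, 0.4]
grip_width: 0.034
```

```bash
python3 - <<'E'
from h import *
s,p,M=pose();print(s['clock'],p,s['force'],s['moment'],s['grip_width'])
c=cam('wrist');im=imaging.grab_frame('wrist')[:,:,::-1].copy();cv2.imwrite('pics/w7.png',im)
sd=imaging.grab_frame('side')[:,:,::-1].copy();crop(sd,230,180,370,310,4.5,'pics/s7.png')
for n,uv,z in(('nose',[357.5,236.3],.045),):pass
f=np.array([.492,-.1306,0]);ya=.267
print(delta(p,ya))
E
```

```text
8.6 [ 0.48353988 -0.13436894  0.0680009 ] [0.2896633  0.32274474 0.35654218] [0.01468208 0.03624211 0.00826652] 0.033992238220058535
{'d': [-0.0, 0.01, 0.0], 'twist': [np.float64(0.0), np.float64(-3.141)], 'rows': [np.float64(0.0014134379084088217), np.float64(0.0)]}
```

View pics/w7.png

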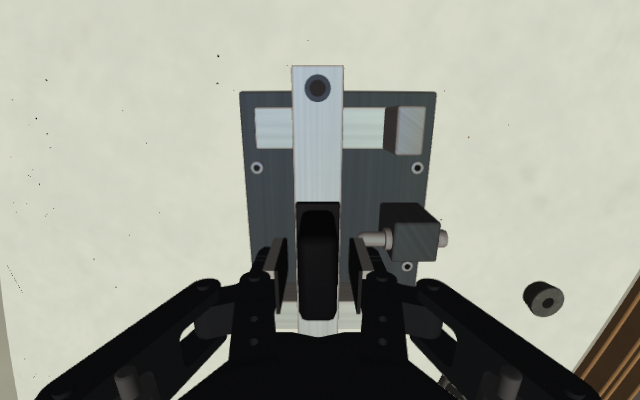

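View pics/s7.png

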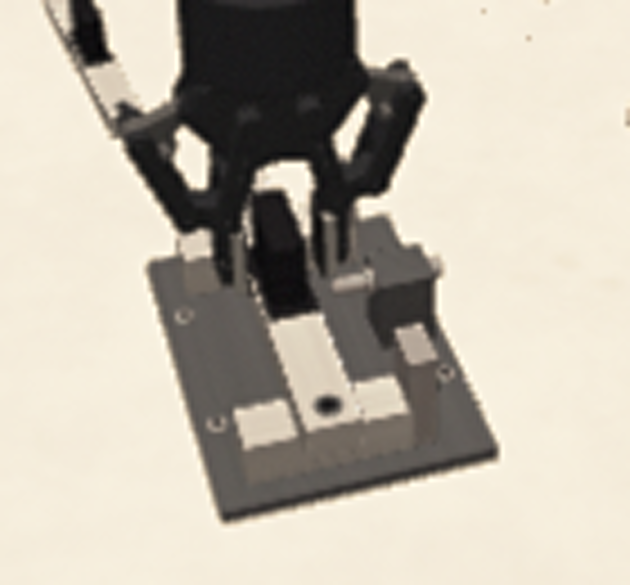

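The bar lies flat across both supports, clear of the plunger. Its far end is at rows 66–68 in the wrist view and the nose is at (358,240). Re-gripping.

>>> {"fn": "arm_command", "kwargs": {"commands": [{"dx": 0,"dy": 0,"dz": 0,"twist": 0},{"dx": 0,"dy": 0,"dz": 0,"twist": 0},{"dx": 0,"dy": 0,"dz": 0,"twist": 0},{"dx": 0,"dy": 0,"dz": 0,"twist": 0},{"dx": 0,"dy": 0,"dz": 0,"twist": 0},{"dx": 0,"dy": 0,"dz": 0,"twist": 0}], "grip": 1, "squeeze": 70}}

```text
clock: 9.2
position: [0.4835, -0.1344, 0.0681]
tool_rot: [-0.262, 1.57, -1.566]
force: [-1.7, -0.3, 5.3]
grip_width: 0.0173
```

```bash
python3 - <<'E'
from h import *
s,p,M=pose();print(s['clock'],p,s['force'],s['moment'],s['grip_width'])
E
```

```text
9.2 [ 0.48345192 -0.13437103  0.06808246] [-1.66769697 -0.34609374  5.25286232] [0.09495274 0.37163056 0.02235713] 0.01730132482631914
```

>>> {"fn": "arm_command", "kwargs": {"commands": [{"dx": 0,"dy": 0.15,"dz": 0,"twist": 0},{"dx": 0,"dy": 0.4,"dz": 0,"twist": 0},{"dx": 0,"dy": 0.7,"dz": 0,"twist": 0},{"dx": 0,"dy": 1.0,"dz": 0,"twist": 0},{"dx": 0,"dy": 1.3,"dz": 0,"twist": 0},{"dx": 0,"dy": 1.6,"dz": 0,"twist": 0},{"dx": 0,"dy": 1.9,"dz": 0,"twist": 0},{"dx": 0,"dy": 2.1,"dz": 0,"twist": 0},{"dx": 0,"dy": 2.2,"dz": 0,"twist": 0},{"dx": 0,"dy": 2.3,"dz": 0,"twist": 0},{"dx": 0,"dy": 2.3,"dz": 0,"twist": 0}]}}

```text
clock: 10.12
position: [0.5026, -0.1295, 0.0681]
tool_rot: [-1.428, 1.564, -2.733]
force: [-22.2, -4.5, 27.6]
grip_width: 0.017
```

```bash
cat > st.py <<'E'
from h import *
import sys
c=cam('wrist');s,p,M=pose();im=imaging.grab_frame('wrist')[:,:,::-1].copy();k=sys.argv[1]
cv2.imwrite(f'pics/w{k}.png',im);sd=imaging.grab_frame('side')[:,:,::-1].copy();crop(sd,230,180,370,310,4.5,f'pics/s{k}.png')
f=np.array([.492,-.1306,0]);ya=.267
X=np.array([np.cos(ya),np.sin(ya),0]);Y=np.array([-X[1],X[0],0])
print(s['clock'],p,'fix x,y mm',((p-f)@X*1e3).round(2),((p-f)@Y*1e3).round(2),'Fx,Fy,Fz',(s['force']@X).round(2),(s['force']@Y).round(2),s['force'][2].round(2),'m',s['moment'].round(3),s['grip_width'],'jaw yaw',np.arctan2(M[1,1],M[0,1]).round(4),'tilt',M[:,0].round(4))
E
python3 st.py 8
```

```text
10.1167 [ 0.50262255 -0.12950908  0.06812651] fix x,y mm 10.53 -1.75 Fx,Fy,Fz -22.6 1.56 27.64 m [-0.932  5.045  0.063] 0.017020338693930503 jaw yaw 0.2662 tilt [-0.0061 -0.0027 -1.    ]
```

View pics/w8.png

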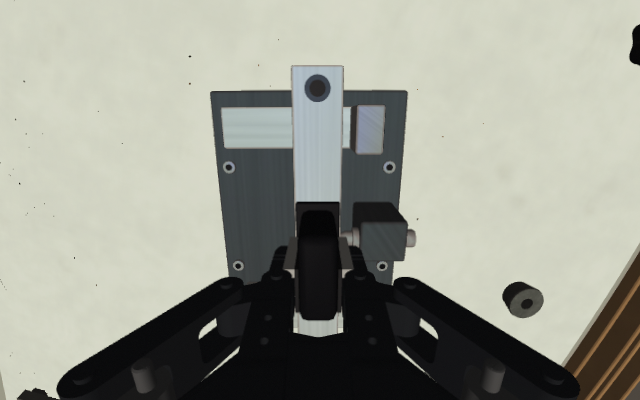

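The bar meets resistance because the tool is pressing down (Fz +28 N). I'll relieve the downward load before pushing on.

>>> {"fn": "arm_command", "kwargs": {"commands": [{"dx": -0.05,"dy": 0,"dz": 0,"twist": 0},{"dx": -0.05,"dy": 0,"dz": 0,"twist": 0},{"dx": -0.05,"dy": 0,"dz": 0,"twist": 0}]}}

```text
clock: 10.47
position: [0.5014, -0.1298, 0.0682]
tool_rot: [-1.497, 1.562, -2.802]
force: [-5.6, -0.8, 0.8]
grip_width: 0.017
```

```bash
python3 st.py 9
```

```text
10.4667 [ 0.50137794 -0.1298221   0.06822007] fix x,y mm 9.25 -1.72 Fx,Fy,Fz -5.6 0.69 0.8 m [-0.218  1.427 -0.036] 0.017033591219826782 jaw yaw 0.2659 tilt [-0.0084 -0.003  -1.    ]
```

Force is now sane: 5.6 N, which matches the spring. However, the tool has leaned about 8 mrad, because each call takes the measured, deflected pose as its reference. I'll draw the bar back with slight pressure to reverse the lean, then do the final push in a single call.

>>> {"fn": "arm_command", "kwargs": {"commands": [{"dx": 0,"dy": -0.3,"dz": 0,"twist": 0},{"dx": 0,"dy": -0.7,"dz": 0,"twist": 0},{"dx": 0.03,"dy": -1.1,"dz": 0,"twist": 0},{"dx": 0.06,"dy": -1.4,"dz": 0,"twist": 0},{"dx": 0.08,"dy": -1.7,"dz": 0,"twist": 0},{"dx": 0.08,"dy": -2.0,"dz": 0,"twist": 0},{"dx": 0.08,"dy": -2.2,"dz": 0,"twist": 0}]}}

```text
clock: 11.15
position: [0.481, -0.1355, 0.0681]
tool_rot: [-1.389, 1.564, -2.694]
force: [4.4, 1.9, 4.7]
grip_width: 0.017
```

```bash
python3 st.py 10
```

```text
11.15 [ 0.48096508 -0.13554659  0.06811437] fix x,y mm -11.95 -1.86 Fx,Fy,Fz 4.77 0.64 4.68 m [ 0.349 -1.091 -0.028] 0.01696261032393402 jaw yaw 0.2661 tilt [-0.0059 -0.0028 -1.    ]
```

>>> {"fn": "arm_command", "kwargs": {"commands": [{"dx": 0.1,"dy": -0.2,"dz": 0,"twist": 0},{"dx": 0.2,"dy": -0.4,"dz": 0,"twist": 0},{"dx": 0.2,"dy": -0.6,"dz": 0,"twist": 0},{"dx": 0.2,"dy": -0.8,"dz": 0,"twist": 0},{"dx": 0.2,"dy": -1.0,"dz": 0,"twist": 0}]}}

```text
clock: 11.67
position: [0.4751, -0.1375, 0.068]
tool_rot: [0.506, 1.567, -0.798]
force: [12.9, 4.6, 21.3]
grip_width: 0.017
```

```bash
python3 st.py 11
```

```text
11.6667 [ 0.47506812 -0.13747623  0.0680342 ] fix x,y mm -18.15 -2.17 Fx,Fy,Fz 13.69 1.01 21.3 m [ 1.19  -3.035 -0.012] 0.016972147956842976 jaw yaw 0.267 tilt [ 0.0023 -0.0024 -1.    ]
```

The lean is now cancelled (+2 mrad). I'll slide forward to the plunger with the press eased and correct the 0.7 mm side drift on the way.

>>> {"fn": "arm_command", "kwargs": {"commands": [{"dx": -0.02,"dy": 0.2,"dz": -0.02,"twist": 0},{"dx": -0.02,"dy": 0.5,"dz": -0.04,"twist": 0},{"dx": -0.02,"dy": 0.9,"dz": -0.06,"twist": 0},{"dx": -0.02,"dy": 1.3,"dz": -0.08,"twist": 0},{"dx": -0.02,"dy": 1.7,"dz": -0.08,"twist": 0},{"dx": -0.02,"dy": 2.0,"dz": -0.08,"twist": 0},{"dx": -0.03,"dy": 2.3,"dz": -0.08,"twist": 0},{"dx": -0.04,"dy": 2.6,"dz": -0.08,"twist": 0},{"dx": -0.05,"dy": 2.8,"dz": -0.08,"twist": 0},{"dx": -0.05,"dy": 2.9,"dz": -0.08,"twist": 0},{"dx": -0.05,"dy": 2.9,"dz": -0.08,"twist": 0}]}}

```text
clock: 12.68
position: [0.5005, -0.1299, 0.0681]
tool_rot: [-0.894, 1.566, -2.199]
force: [-11.0, -3.4, 12.3]
grip_width: 0.0173
```

```bash
python3 st.py 12
```

```text
12.6833 [ 0.5005236  -0.12988932  0.06814015] fix x,y mm 8.41 -1.56 Fx,Fy,Fz -11.52 -0.41 12.31 m [-0.483  2.7    0.068] 0.01727888127598423 jaw yaw 0.2661 tilt [-0.0028 -0.0038 -1.    ]
```

View pics/w12.png

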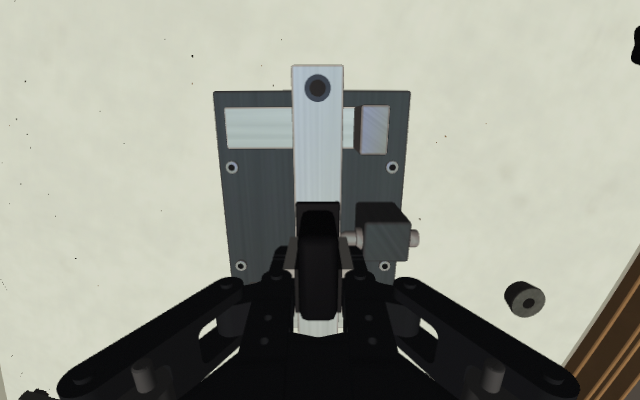

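View pics/s12.png

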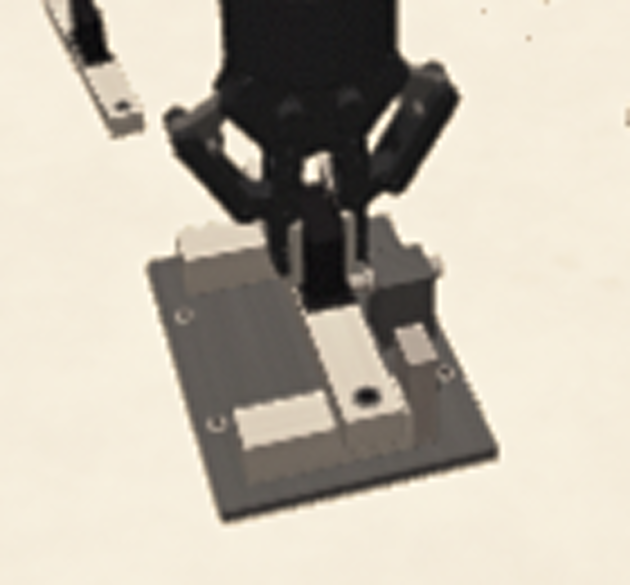

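Remaining distance is about 8.6 mm. This is the final press, with about 4 mm of commanded overtravel to give roughly 20 N through the arm's compliance.

>>> {"fn": "arm_command", "kwargs": {"commands": [{"dx": -0.04,"dy": 0.2,"dz": 0,"twist": 0},{"dx": -0.06,"dy": 0.4,"dz": 0,"twist": 0},{"dx": -0.08,"dy": 0.6,"dz": 0,"twist": 0},{"dx": -0.1,"dy": 0.8,"dz": 0,"twist": 0},{"dx": -0.1,"dy": 1.0,"dz": 0,"twist": 0},{"dx": -0.1,"dy": 1.1,"dz": 0,"twist": 0},{"dx": -0.1,"dy": 1.2,"dz": 0,"twist": 0},{"dx": -0.1,"dy": 1.3,"dz": 0,"twist": 0},{"dx": -0.1,"dy": 1.3,"dz": 0,"twist": 0},{"dx": -0.1,"dy": 1.3,"dz": 0,"twist": 0}]}}

```text
clock: 13.62
position: [0.5083, -0.1278, 0.0682]
tool_rot: [-1.39, 1.557, -2.696]
force: [-26.6, -3.6, 23.5]
grip_width: 0.0171
```

```bash
python3 st.py 13; python3 -c "
import cv2
from h import crop
crop(cv2.imread('pics/w13.png'),190,55,440,275,2.6,'pics/w13c.png')"
```

```text
13.6167 [ 0.5082669  -0.12779168  0.06822424] fix x,y mm 16.43 -1.58 Fx,Fy,Fz -26.59 3.56 23.53 m [-0.726  5.89   0.174] 0.017069623975374162 jaw yaw 0.2648 tilt [-0.0126 -0.006  -0.9999]
```

View pics/w13c.png

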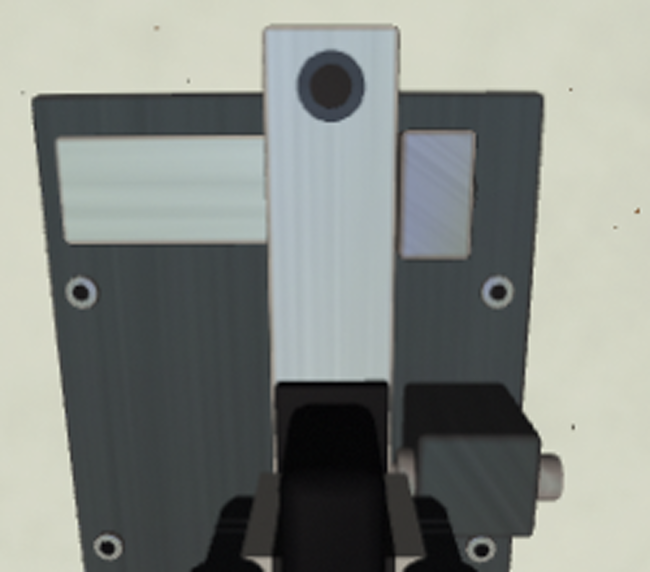

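View pics/s13.png

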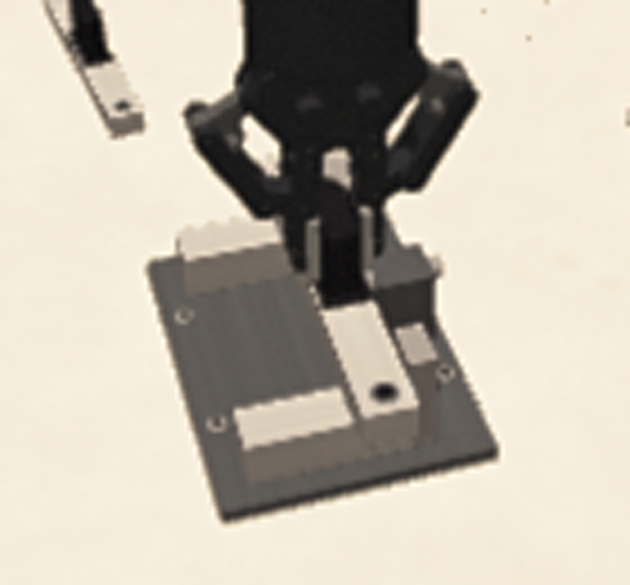

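The bar is apparently at the stops (x 16.4, 27 N), but the tool lean is 13 mrad. That could leave the bar about 0.7° off flat. I'll back off, bias the lean the other way, and redo the press in one call.

>>> {"fn": "arm_command", "kwargs": {"commands": [{"dx": 0,"dy": -0.3,"dz": 0,"twist": 0},{"dx": 0,"dy": -0.7,"dz": 0,"twist": 0},{"dx": 0.05,"dy": -1.1,"dz": 0,"twist": 0},{"dx": 0.15,"dy": -1.5,"dz": 0,"twist": 0},{"dx": 0.2,"dy": -1.8,"dz": 0,"twist": 0},{"dx": 0.2,"dy": -2.1,"dz": 0,"twist": 0}]}}

```text
clock: 14.22
position: [0.4918, -0.1324, 0.0681]
tool_rot: [-1.004, 1.564, -2.309]
force: [11.5, 3.3, 18.6]
grip_width: 0.0171
```

```bash
python3 st.py 14
```

```text
14.2167 [ 0.49182968 -0.13238498  0.06805804] fix x,y mm -0.64 -1.68 Fx,Fy,Fz 11.91 0.14 18.59 m [ 1.282 -2.992 -0.071] 0.017052784653616548 jaw yaw 0.2656 tilt [-0.0047 -0.0052 -1.    ]
```

>>> {"fn": "arm_command", "kwargs": {"commands": [{"dx": 0.1,"dy": -0.2,"dz": 0,"twist": 0},{"dx": 0.2,"dy": -0.4,"dz": 0,"twist": 0},{"dx": 0.2,"dy": -0.6,"dz": 0,"twist": 0},{"dx": 0.2,"dy": -0.8,"dz": 0,"twist": 0},{"dx": 0.2,"dy": -1.0,"dz": 0,"twist": 0}]}}

```text
clock: 14.73
position: [0.4864, -0.1342, 0.068]
tool_rot: [0.439, 1.565, -0.865]
force: [14.4, 5.3, 23.1]
grip_width: 0.0176
```

```bash
python3 st.py 15
```

```text
14.7333 [ 0.48639658 -0.13416303  0.06804429] fix x,y mm -6.34 -1.96 Fx,Fy,Fz 15.33 1.3 23.12 m [ 1.511 -3.305 -0.044] 0.017594883594995232 jaw yaw 0.2665 tilt [ 0.0039 -0.0046 -1.    ]
```

>>> {"fn": "arm_command", "kwargs": {"commands": [{"dx": 0.1,"dy": -0.2,"dz": 0,"twist": 0},{"dx": 0.15,"dy": -0.4,"dz": 0,"twist": 0},{"dx": 0.15,"dy": -0.6,"dz": 0,"twist": 0},{"dx": 0.15,"dy": -0.8,"dz": 0,"twist": 0}]}}

```text
clock: 15.17
position: [0.4824, -0.1355, 0.0681]
tool_rot: [0.973, 1.559, -0.331]
force: [12.4, 3.8, 21.0]
grip_width: 0.017
```

```bash
python3 st.py 16
```

```text
15.1667 [ 0.48238239 -0.13546912  0.0680947 ] fix x,y mm -10.56 -2.16 Fx,Fy,Fz 13.02 0.43 21.0 m [ 1.471 -2.735 -0.1  ] 0.01699033959805393 jaw yaw 0.2671 tilt [ 0.0113 -0.0039 -0.9999]
```

>>> {"fn": "arm_command", "kwargs": {"commands": [{"dx": -0.01,"dy": 0.3,"dz": -0.02,"twist": 0},{"dx": -0.02,"dy": 0.7,"dz": -0.05,"twist": 0},{"dx": -0.02,"dy": 1.1,"dz": -0.08,"twist": 0},{"dx": -0.02,"dy": 1.5,"dz": -0.08,"twist": 0},{"dx": -0.03,"dy": 1.9,"dz": -0.08,"twist": 0},{"dx": -0.04,"dy": 2.2,"dz": -0.08,"twist": 0},{"dx": -0.05,"dy": 2.5,"dz": -0.08,"twist": 0},{"dx": -0.06,"dy": 2.75,"dz": -0.08,"twist": 0},{"dx": -0.08,"dy": 2.95,"dz": -0.08,"twist": 0},{"dx": -0.08,"dy": 3.1,"dz": -0.08,"twist": 0},{"dx": -0.08,"dy": 3.2,"dz": -0.08,"twist": 0},{"dx": -0.08,"dy": 3.2,"dz": -0.08,"twist": 0}], "grip": 1, "squeeze": 50}}

```text
clock: 16.27
position: [0.508, -0.1275, 0.0681]
tool_rot: [-0.191, 1.565, -1.496]
force: [-27.5, -4.7, 22.8]
grip_width: 0.0174
```

```bash
python3 st.py 17; python3 -c "
import cv2
from h import crop
crop(cv2.imread('pics/w17.png'),190,55,440,275,2.6,'pics/w17c.png')"
```

```text
16.2667 [ 0.50799335 -0.12754789  0.06813072] fix x,y mm 16.23 -1.28 Fx,Fy,Fz -27.8 2.78 22.76 m [-0.524  6.076  0.029] 0.017383412693013776 jaw yaw 0.2655 tilt [ 5.0e-04 -6.1e-03 -1.0e+00]
```

View pics/w17c.png

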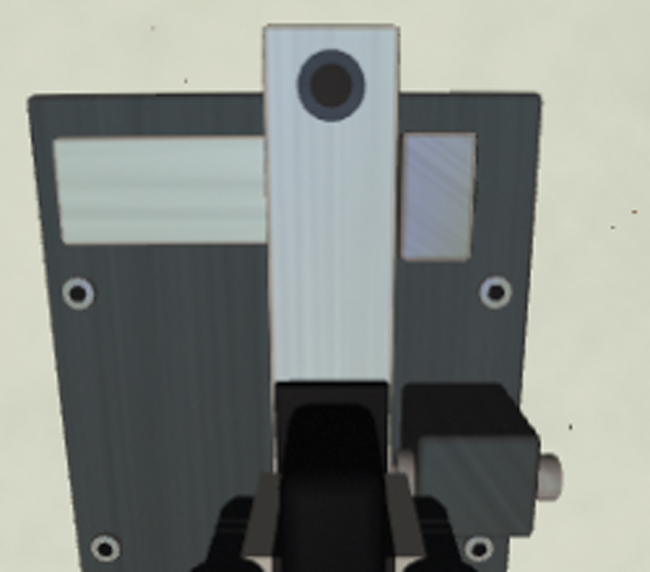

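View pics/s17.png

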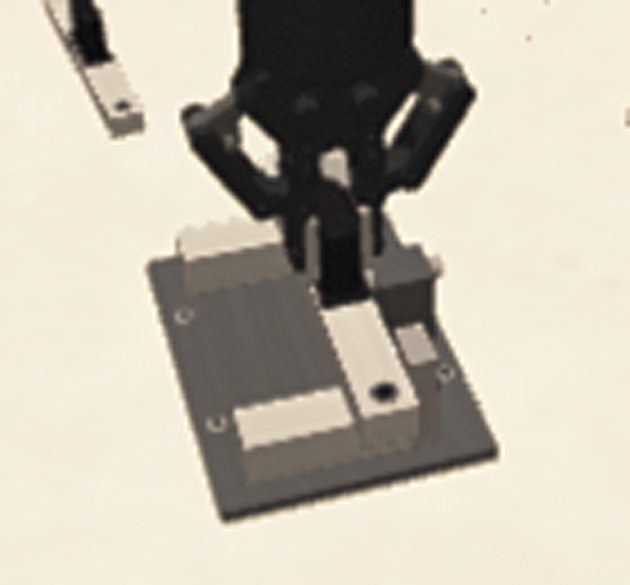

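```bash
python3 - <<'E'
from h import *
c=cam('wrist');s,p,M=pose();g=cv2.cvtColor(cv2.imread('pics/w17.png'),cv2.COLOR_BGR2GRAY).astype(float)
for r in (112,120,128,136,144,150): print(r,g[r,335:352].astype(int).tolist())
zb=.055
f=lambda u,v,z:((plane(c,[u,v],z)[0]-p)@M*1000)
for r,ub in((66,343.3),(120,342.6),(150,342.0)): print('bar edge',r,f(ub,r,zb).round(1))
for r in(107,153): print('stop top near edge',f(344.8,r,.063).round(1))
print(s['force'],s['moment'],s['qd'].round(4))
crop(cv2.imread('pics/w17.png'),325,95,385,165,9,'pics/w17d.png')
tp=imaging.grab_frame('top')[:,:,::-1].copy();crop(tp,350,160,470,270,6,'pics/t17.png')
E
```

```text
112 [181, 182, 183, 183, 183, 180, 161, 113, 60, 64, 110, 126, 139, 144, 146, 149, 150]
120 [182, 182, 183, 184, 183, 176, 157, 92, 52, 76, 114, 132, 144, 145, 143, 143, 144]
128 [181, 182, 181, 182, 184, 174, 156, 86, 46, 89, 118, 134, 144, 146, 144, 145, 145]
136 [180, 181, 181, 183, 183, 171, 154, 85, 45, 96, 120, 133, 140, 144, 144, 143, 142]
144 [180, 181, 182, 183, 183, 168, 148, 84, 53, 103, 125, 138, 143, 143, 144, 144, 145]
150 [182, 182, 183, 182, 181, 166, 139, 80, 58, 108, 129, 140, 142, 142, 143, 145, 146]
bar edge 66 [ 12.5  12.9 -96.5]
bar edge 120 [ 12.7  13.1 -71.2]
bar edge 150 [ 12.8  13.1 -56.1]
stop top near edge [  4.7  13.3 -77.3]
stop top near edge [  4.8  13.9 -55.6]
[-26.41052086  -4.48295515  21.41482718] [-0.52542777  6.02573922 -0.00875952] [-0.0007 -0.0007  0.0007 -0.0009  0.0015 -0.0021 -0.0003]
```

View pics/w17d.png

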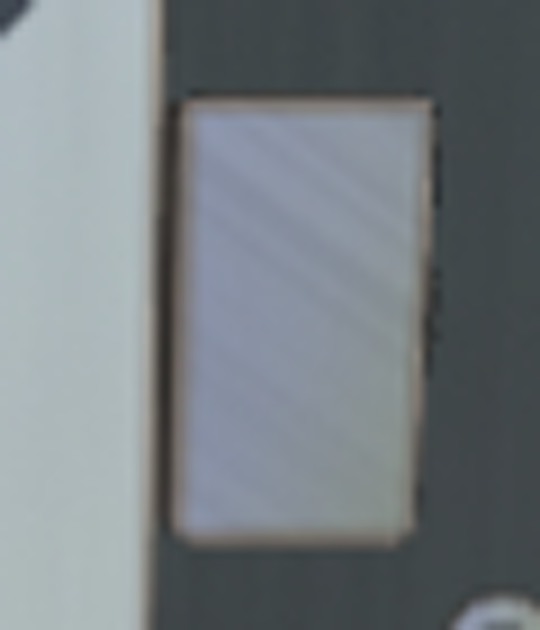

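View pics/t17.png

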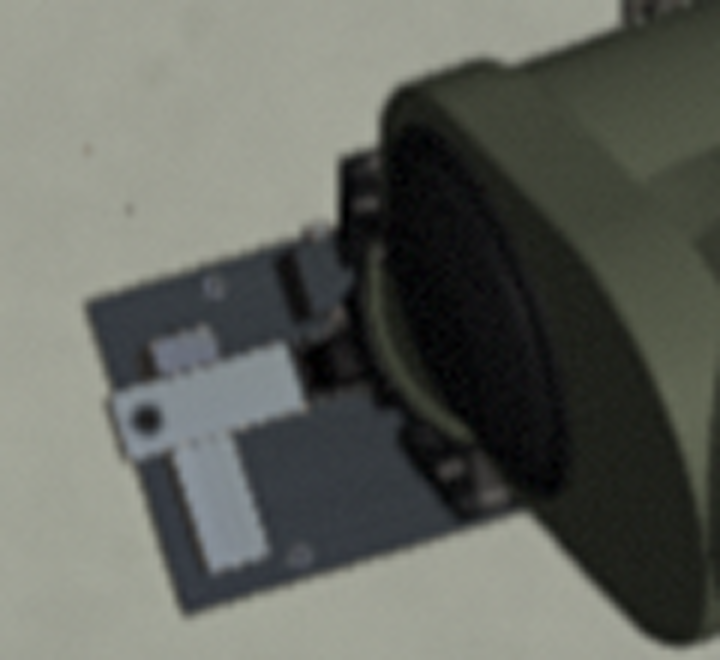

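Force and moment are consistent with even contact: Mz is about 0 and the edges are parallel. The image can't resolve gaps under about 0.4 mm, though, so I'll probe by pushing with less downward load. If x doesn't advance, the bar is on the stops.

>>> {"fn": "arm_command", "kwargs": {"commands": [{"dx": -0.05,"dy": 0.3,"dz": 0,"twist": 0},{"dx": -0.12,"dy": 0.5,"dz": 0,"twist": 0},{"dx": -0.16,"dy": 0.6,"dz": 0,"twist": 0},{"dx": -0.16,"dy": 0.6,"dz": 0,"twist": 0},{"dx": -0.16,"dy": 0.6,"dz": 0,"twist": 0}]}}

```text
clock: 16.83
position: [0.5082, -0.1275, 0.0683]
tool_rot: [-1.19, 1.557, -2.497]
force: [-28.0, -5.3, 17.4]
grip_width: 0.0171
```

```bash
python3 st.py 18; python3 - <<'E'
from h import *
crop(cv2.imread('pics/w18.png'),325,95,385,165,9,'pics/w18d.png')
E
```

```text
16.8333 [ 0.50822458 -0.12745473  0.06827529] fix x,y mm 16.48 -1.25 Fx,Fy,Fz -28.38 2.25 17.42 m [-0.915  6.553  0.18 ] 0.01711110117230774 jaw yaw 0.2639 tilt [-0.0112 -0.0084 -0.9999]
```

View pics/w18d.png

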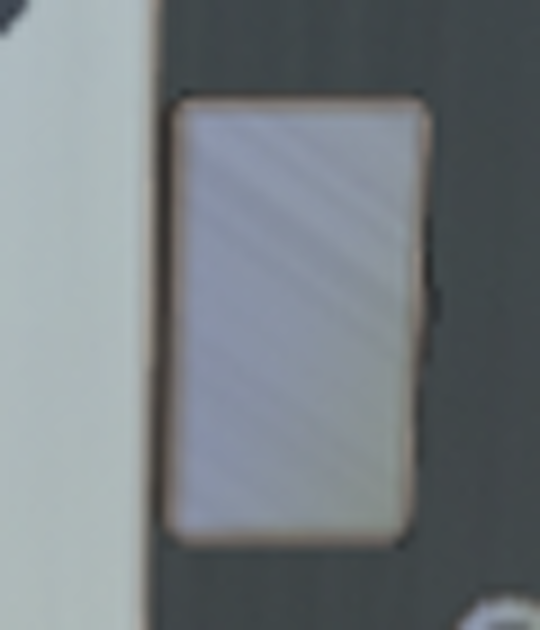

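No advance: at bar level x was 16.2 both times, with more push and less friction, so the bar is on the stops. The lean came back with the second call, so I'll repeat the bias and finish with a single clean press.

>>> {"fn": "arm_command", "kwargs": {"commands": [{"dx": 0,"dy": -0.3,"dz": 0,"twist": 0},{"dx": 0,"dy": -0.7,"dz": 0,"twist": 0},{"dx": 0.05,"dy": -1.1,"dz": 0,"twist": 0},{"dx": 0.15,"dy": -1.5,"dz": 0,"twist": 0},{"dx": 0.2,"dy": -1.8,"dz": 0,"twist": 0},{"dx": 0.2,"dy": -2.1,"dz": 0,"twist": 0}], "grip": 1, "squeeze": 70}}

```text
clock: 17.43
position: [0.492, -0.132, 0.0681]
tool_rot: [-0.669, 1.563, -1.975]
force: [11.4, 3.4, 18.7]
grip_width: 0.0171
```

>>> {"fn": "arm_command", "kwargs": {"commands": [{"dx": 0.1,"dy": -0.2,"dz": 0,"twist": 0},{"dx": 0.2,"dy": -0.4,"dz": 0,"twist": 0},{"dx": 0.2,"dy": -0.6,"dz": 0,"twist": 0},{"dx": 0.2,"dy": -0.8,"dz": 0,"twist": 0},{"dx": 0.2,"dy": -1.0,"dz": 0,"twist": 0}]}}

```text
clock: 17.85
position: [0.4873, -0.1335, 0.0681]
tool_rot: [0.528, 1.562, -0.777]
force: [14.6, 4.0, 25.2]
grip_width: 0.0175
```

>>> {"fn": "arm_command", "kwargs": {"commands": [{"dx": 0.1,"dy": -0.2,"dz": 0,"twist": 0},{"dx": 0.15,"dy": -0.4,"dz": 0,"twist": 0},{"dx": 0.15,"dy": -0.6,"dz": 0,"twist": 0},{"dx": 0.15,"dy": -0.8,"dz": 0,"twist": 0}]}}

```text
clock: 18.18
position: [0.4838, -0.1346, 0.0681]
tool_rot: [0.943, 1.555, -0.362]
force: [13.0, 4.3, 21.3]
grip_width: 0.0173
```

```bash
python3 st.py 19
```

```text
18.1833 [ 0.48380502 -0.13460548  0.06810699] fix x,y mm -8.96 -1.7 Fx,Fy,Fz 13.66 0.75 21.3 m [ 1.449 -2.936 -0.126] 0.017330735347584666 jaw yaw 0.2665 tilt [ 0.0147 -0.0056 -0.9999]
```

>>> {"fn": "arm_command", "kwargs": {"commands": [{"dx": -0.01,"dy": 0.3,"dz": -0.02,"twist": 0},{"dx": -0.02,"dy": 0.7,"dz": -0.04,"twist": 0},{"dx": -0.02,"dy": 1.1,"dz": -0.04,"twist": 0},{"dx": -0.02,"dy": 1.5,"dz": -0.04,"twist": 0},{"dx": -0.03,"dy": 1.8,"dz": -0.04,"twist": 0},{"dx": -0.04,"dy": 2.1,"dz": -0.04,"twist": 0},{"dx": -0.06,"dy": 2.4,"dz": -0.04,"twist": 0},{"dx": -0.08,"dy": 2.65,"dz": -0.04,"twist": 0},{"dx": -0.1,"dy": 2.85,"dz": -0.04,"twist": 0},{"dx": -0.12,"dy": 3.0,"dz": -0.04,"twist": 0},{"dx": -0.13,"dy": 3.05,"dz": -0.04,"twist": 0},{"dx": -0.13,"dy": 3.05,"dz": -0.04,"twist": 0}]}}

```text
clock: 19.28
position: [0.508, -0.1274, 0.0682]
tool_rot: [0.173, 1.563, -1.133]
force: [-23.7, -4.1, 10.9]
grip_width: 0.017
```

```bash
python3 st.py 20; python3 st.py 21;python3 - <<'E'
from h import *
crop(cv2.imread('pics/w21.png'),190,55,440,275,2.6,'pics/w21c.png')
E
```

```text
19.2833 [ 0.50798069 -0.12743971  0.06820695] fix x,y mm 16.25 -1.17 Fx,Fy,Fz -23.97 2.27 10.88 m [-0.98   5.393  0.22 ] 0.017010019392585132 jaw yaw 0.2653 tilt [ 0.0035 -0.0075 -1.    ]
19.3833 [ 0.5079637  -0.12743077  0.06819492] fix x,y mm 16.23 -1.15 Fx,Fy,Fz -23.93 2.37 11.07 m [-0.95   5.391  0.217] 0.017067472228313202 jaw yaw 0.2653 tilt [ 0.0036 -0.0075 -1.    ]
```

View pics/w21c.png

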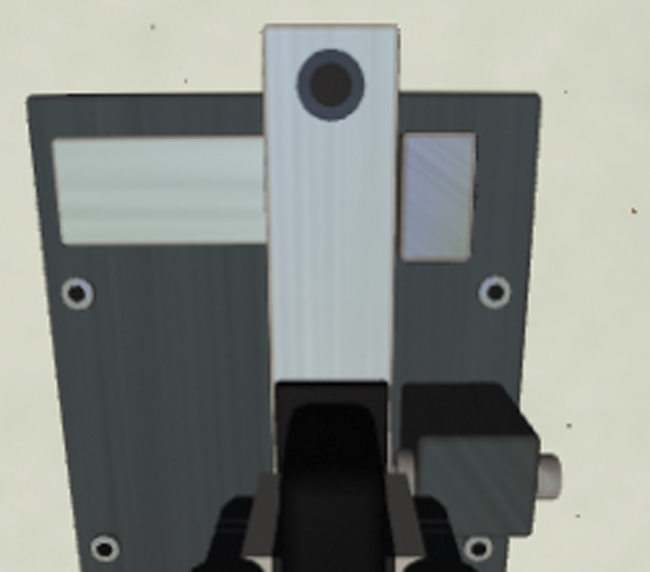

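View pics/s21.png

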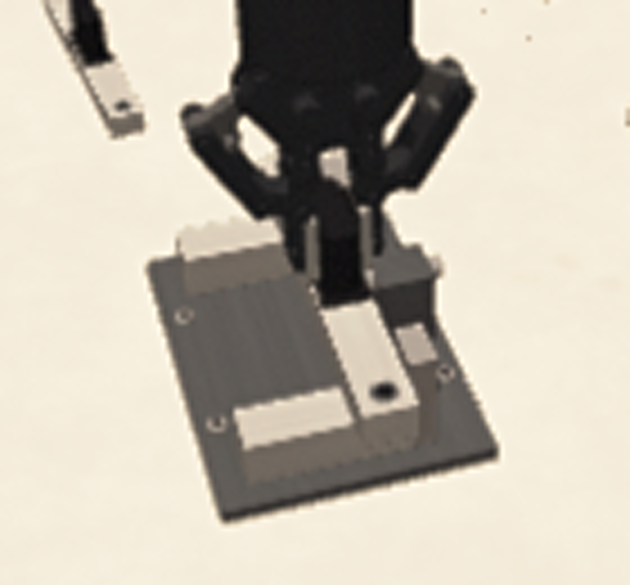

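```bash
python3 - <<'E'
from h import *
s,p,M=pose();print(s['clock'],p,s['force'],order.job_done())
E
```

```text
the job is handed in; nothing more can be done
19.4833 [ 0.50795075 -0.12744279  0.06820065] [-22.95924757  -4.20952529   9.90915473] None
```

I laid the bar across the two supports, slid it against the plunger onto the stops, and handed the job in at 19.5 s with the gripper still holding it pressed there. The hand-in reports no verdict, so the result rests on the checks below.

**Laying:** I set the bar down centred to about 0.5 mm, roughly 12 mm in front of the plunger nose. I opened the jaws briefly so it could seat flat, then gripped it again.

**Sliding:** The early pushes leaned the tool by up to 13 mrad, and the lean tilted the bar with it. I drew the bar back along the supports three times to cancel the lean. The middle of those was after it had apparently reached the stops, and the last was after a probe had confirmed the contact. Each time the bar left the plunger again, and the final press was one move from in front of it.

**Last checks:**
- **Push:** about 24 N forward and 11 N down. The spring takes about 6 N and friction roughly 8 N, leaving about 10 N on the stops.
- **Stop contact:** three presses ended at the same point within 0.1 mm. One of those was a probe with a slightly stronger push and less friction.
- **Square and flat:** the twist moment is only 0.2 N m, which fits both stops carrying load. The tool leans under 2 mrad in the push direction and about 8 mrad sideways. I left the sideways lean, expecting the downward press to seat the bar on both supports.

**Not confirmed:** the gripper hid the right-hand stop, so contact there rests on the forces. At the left stop the picture cannot resolve a gap smaller than about 0.4 mm. I saw no sign that anything else on the table moved, but I did not check each item at the end.

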